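# Post a loan handset through the returns box flap

## Robot

A 6-joint arm with a two-finger parallel gripper is mounted at the origin on the work surface. World frame = base frame: x ahead of the robot, y to its left, z up, the work surface at z = 0. Lengths are in mm, angles in rad, forces in N, time in s.
With the tool pointing down it reaches from about 275 to 725 mm from the base axis. Payload 5.6 kg.
Tool frame: the origin (TCP) lies at the very end of the fingers, on their centre line; the grasp point (between the pads) lies 19 mm behind it; x points along the fingers, y is the direction in which the jaws open and shut, and the axes are right-handed (so a half turn about x gives the same grasp; the last joint's range is limited). The gripper opens to 85 mm and grips with 20 to 120 N. Pads are 22 mm wide; open, the fingers measure 114 mm over their backs; the gripper's body (76 mm by 85 mm) begins 54 mm behind the grasp point. The pads swing forward as they close: fully open they stand 13 mm farther back than shut.
Start: joints at [1.511, 0.255, 0.108, 0, -1.424, -0.285], TCP at [185.877, 517.632, 231.283] pointing down, gripper open.
Joint ranges: [-2.95, 2.95], [-1.21, 1.97], [-1.09, 1.5], [-2.87, 1.71], [-2.94, -0.07], [-3.05, 3.05]. Speed limits (rad/s): [2.57, 2.57, 3.14, 3.14, 3.14, 3.14].

## Interface

Orientations are given as a unit quaternion [x, y, z, w].
In Python, from workcell import r gives the robot as it stands. The module is installed in compiled form; this text tells all that it offers.
- The arm moves only by the shell command python3 -m crank 'ROWS' [FORCE]. ROWS is JSON, a list of rows, each an object with "xyz": the shift along the tool's x, y, z in mm, a list of three; "dr": the turn, a rotation vector about the tool's x, y, z in degrees, a list of three; "hand": the gripper's target within -1 to 1 (fully open at 1, half-way at 0, shut at -1). In form: [{"xyz": [tx, ty, tz], "dr": [wx, wy, wz], "hand": hand}, ...]. A call has 1 to 5 rows; each row shifts and turns the commanded pose from where the row before left it, along the tool's axes as they then stand; what a row does not reach is not made up. A row lasts 1/8 s, in which the tool goes at most 62.5 mm and 10.7 degrees, less where a joint would pass 70% of its speed; a pose out of reach is approached as far as the arm can. A call with a gripper value outside its range is refused whole. The fingers move at their own pace and stop on an object; FORCE is the grip in N (left out, the last holds). Time passes only in rows, so rows that do not move let the fingers close. It gives the time, the measured TCP pose, the force and the opening at its end, in the units of the state.
- r.state(): the state, without advancing time (a new reading comes with each control period).
- r.capture(name): name is "side" or "top"; returns a dict with "color" (480x640x3 uint8, red, green, blue), "fx", "fy", "cx", "cy" (pixels), "R" (3x3) and "t" (3): a world point X has camera coordinates R X + t. Camera axes: x right, y down, z forward; pixel columns grow to the right and rows downward; lengths in mm; the calibration is good to about 2 mm. A picture is of the moment at which its call begins. There is no depth.
- r.sign_off(): hands the job in, once; it reports no verdict.
The state is a dict: "time": time; "qpos": joint angles; "dq": joint speeds; "effort": joint torques, N m; "position": TCP position; "tool_rot": TCP orientation; "ft_force": force on the tool from outside, world axes, zero at the start; "ft_torque": the same for the moment, N m; "grip_width": opening from 0.0 (shut) to 1.0 (fully open).
Only numpy, scipy, OpenCV 4.12 (cv2) and the standard library are available. Lean on these libraries where they do the work, as an engineer would, in place of code of your own. Each camera call takes 0.05 s, during which the arm holds its last target.

## Task

The white handset with the orange bumpers was left on the ledge of the clear returns box. Without picking it up, slide it along the ledge to the blue flap and push it in under the flap until it goes over the sill and down the chute, then take your fingers out so that the flap falls fully shut. Slide it steadily, do not flick it, and leave the tin on the ledge and everything else where it is.

Things in the scene. Friction and masses are not known exactly. Their poses are not given: they have to be found in the camera images.
- returns_box: Returns box fixed to the table, 340 mm wide (y -170 to 170): grey plinth, aluminium ledge along its front, clear plastic hood behind. Origin: on the table under the middle of the blue flap; x points from the ledge through the flap into the box, y to the left along the ledge, z up. Flat ledge at z = 115 mm, from its front edge at x = -155 to the flap at x = 0, with no rims at the front or the ends.
- mouth (a point): Middle of the mouth's lower edge, on the ledge surface under the flap's plane. The mouth in the hood's upright front face is 124 mm wide and 123 mm high (z 115 to 238 mm over the table); the frame above it and the hood's roof reach z = 250. The front face beside the mouth, the sides, the rear (x = 262) and the roof are solid clear plastic.
- sill_end (a point): Middle of the sill's inner edge. The ledge surface goes on level under the flap, as a sill, to this edge 50 mm inside the flap; from here a slippery aluminium chute slopes down at 50 degrees to a padded catch floor 12 mm over the table.
- flap (a joint): Angle of the blue flap, rad: 0 hangs shut (it cannot swing outward), growing to 1.4 as its lower edge is pushed inward. Free-swinging smooth plate of 60 g, 116 mm wide, 120 mm long, 5 mm thick, hinged along its upper edge 238 mm over the table; falls shut by its own weight. Its lower edge hangs 3 mm over the ledge. It opens under less than 1 N and rests on whatever is beneath it.
- flap_edge (a point): Middle of the flap's free lower edge (black rubber strip).
- handset: White slab with orange bumpers at both short ends, black display and grey keys on top: 96 mm (its x) by 60 (y), 26 high, about 0.14 kg. Origin: middle of its underside. Starts flat on the ledge, left or right of the mouth, its length within 15 degrees of the box's x. Pushed in until its middle is some 5 to 15 mm past the sill's inner edge, it tips and slides down the chute by itself.
- tin: Round green tin, 61 mm across and 36 mm high, standing on the ledge on the other side of the mouth. Origin: middle of its underside. To be left alone.
- phone: Black phone lying on the table, 150 x 72 x 9 mm. Origin: middle of its underside. To be left alone.
- eraser: Board eraser lying on the table, 50 mm (x) by 130 mm (y), 38 mm high. Origin: middle of its underside. To be left alone.
- mug: Blue mug, 95 mm high, 82 mm across. Origin: middle of its underside. To be left alone.
Mind the look-alikes: they are no part of the job. Of the things like the handset, leave any that is red; of the rest the larger one is meant.

How it is judged:
By the outcome, as a careful person would: the job done as asked, in the order asked, and still so for the second after the job is handed in, with the robot touching nothing.
It also fails if it takes over 61 s, if anything falls off the work surface, if the arm or the gripper's body presses on something with over 40 N, if the wrist force passes 120 N, or if a joint passes its speed limit or range.

## Working session

There is one attempt and no reset: what is moved stays moved. The work goes in short steps, Python scripts to look and compute and a shell command to move; the robot and the scene stay as the last step left them, time stands still between calls to the robot, and variables do not carry over. Pictures are saved under pics/ and viewed, and the job is handed in when it is done.

```bash
mkdir -p pics; python3 - <<'E'
from workcell import r
import cv2, json
s=r.state(); print({k:(v if not hasattr(v,'tolist') else v.tolist()) for k,v in s.items()})
for n in("side","top"):
    c=r.capture(n); cv2.imwrite(f"pics/{n}0.png",c["color"][:,:,::-1]); print(n,c["fx"],c["fy"],c["cx"],c["cy"],c["R"],c["t"])
E
```

```text
{'time': 0.0, 'qpos': [1.5105855046917585, 0.2557301299295591, 0.10699146494277252, -0.00048105628083561843, -1.423923658107373, -0.2846100447119794], 'dq': [-0.001782359575926178, -0.0012018536163170674, -0.002014381320372336, 0.0003367955887783262, 0.0016579291104537957, 0.0005560606739581997], 'effort': [-0.0006916151687619276, -38.66273045539856, 23.79351496696472, 5.36504253745079, -0.0060107631725259125, -4.090748859653104e-06], 'position': [185.68419343787542, 517.163757759549, 230.3985722334267], 'tool_rot': [-0.6965253665607108, 0.12200853681725014, 0.6967119680187756, 0.12065970454375267], 'ft_force': [-0.7384437152812842, -0.514023377610183, -0.3930340148588947], 'ft_torque': [-0.018521930028084527, 0.05884389537192237, -0.014084439087603247], 'grip_width': 0.9998873409163631}
side 546.6434287561044 546.6434287561044 321.67284235635304 238.94918092867223 [[ 4.01001118e-01 -9.16077460e-01  4.36812603e-04]
 [-5.73885427e-01 -2.51582569e-01 -7.79334157e-01]
 [ 7.14040349e-01  3.12263188e-01 -6.26608396e-01]] [-108.06457873  427.75336516 1299.18318868]
top 554.1656621917772 554.1656621917772 318.90843666529724 237.433475868517 [[-0.01355964 -0.9999006   0.0038641 ]
 [-0.9775764   0.01244453 -0.21021302]
 [ 0.21014403 -0.00662786 -0.97764797]] [  96.53151026  528.61559702 1485.56131316]
```

```bash
ls -la
```

```text
total 12
drwxr-xr-x  3 agent agent 4096 Dec  7 09:04 .
drwxr-xr-x 23 root  root  4096 Dec  7 09:04 ..
drwxr-xr-x  2 agent agent 4096 Dec  7 09:04 pics
```

View pics/side0.png

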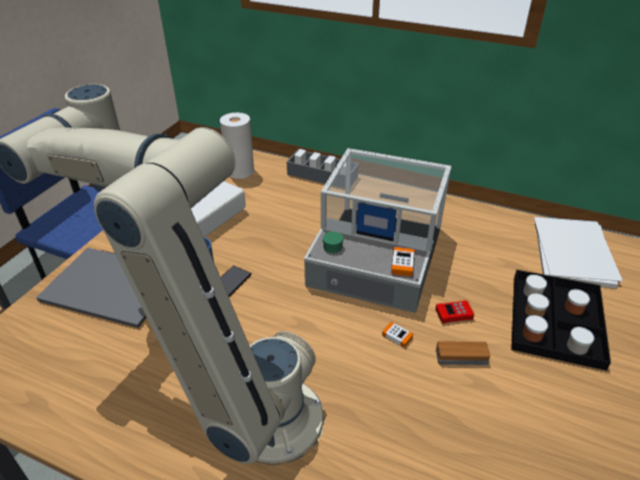

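View pics/top0.png

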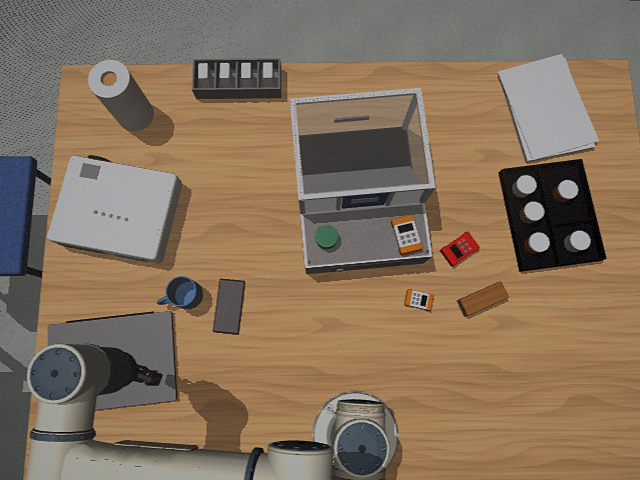

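The side view shows the tin at (333,242), the handset at (403,261) and the flap at (376,220). In the top view the tin is at (326,236) and the handset at (407,234), which is on the robot's right. The small orange unit and the red one are on the table. Next I'll zoom in on the box.

```bash
python3 - <<'E'
import cv2
a=cv2.imread("pics/top0.png")[80:280,280:450]; cv2.imwrite("pics/topz.png",cv2.resize(a,None,fx=3,fy=3,interpolation=cv2.INTER_CUBIC)[:600])
a=cv2.imread("pics/side0.png")[140:315,295:465]; cv2.imwrite("pics/sidez.png",cv2.resize(a,None,fx=3.4,fy=3.4,interpolation=cv2.INTER_CUBIC)[:600])
E
```

```text
(no output)
```

View pics/topz.png

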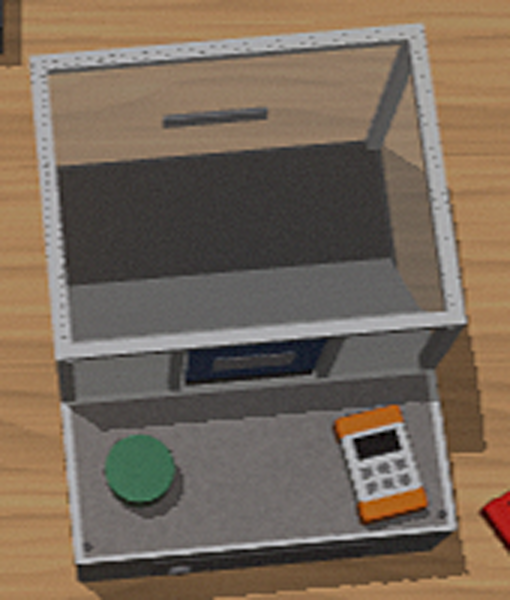

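View pics/sidez.png

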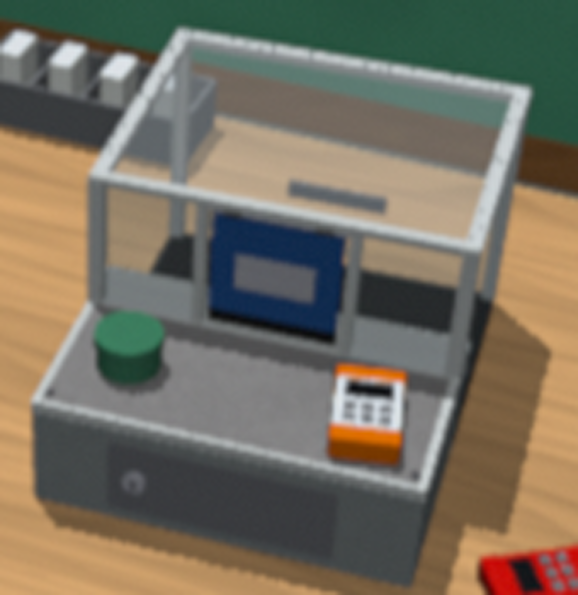

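```bash
cat > h.py <<'E'
import numpy as np, cv2
from workcell import r
def ray(c,uv,z):
    uv=np.atleast_2d(np.asarray(uv,float)); R=np.array(c["R"]);t=np.array(c["t"])
    o=-R.T@t
    d=np.c_[(uv[:,0]-c["cx"])/c["fx"],(uv[:,1]-c["cy"])/c["fy"],np.ones(len(uv))]@R
    return o+d*((z-o[2])/d[:,2])[:,None]
def proj(c,X):
    X=np.atleast_2d(X)@np.array(c["R"]).T+np.array(c["t"]); return np.c_[X[:,0]/X[:,2]*c["fx"]+c["cx"],X[:,1]/X[:,2]*c["fy"]+c["cy"]]
def fit(loc,w): # 2D rigid
    loc=np.array(loc,float);w=np.array(w,float);a=loc-loc.mean(0);b=w-w.mean(0)
    th=np.arctan2((a[:,0]*b[:,1]-a[:,1]*b[:,0]).sum(),(a*b).sum());c,s=np.cos(th),np.sin(th);Rm=np.array([[c,-s],[s,c]])
    o=w.mean(0)-Rm@loc.mean(0);return o,th,w-(loc@Rm.T+o)
def orange(c):
    h=cv2.cvtColor(c["color"],cv2.COLOR_RGB2HSV);return cv2.inRange(h,(8,170,120),(22,255,255))
E
python3 - <<'E'
from h import *
ct=r.capture("top");cs=r.capture("side")
zt=lambda p:np.array(p)/3+[280-1/3,80-1/3]
zs=lambda p:np.array(p)/3.4+[295-.35,140-.35]
L=[[-155,170],[-155,-170],[0,170],[0,-170],[262,170],[262,-170]]
P=np.r_[ray(ct,zt([[80,565],[455,527]]),115),ray(ct,zt([[58,357],[465,324],[32,60],[424,27]]),250)][:,:2]
print("top",P.round(1),fit(L,P))
P=np.r_[ray(cs,zs([[37,402],[425,490]]),115),ray(cs,zs([[93,176],[478,245],[182,30],[528,92]]),250)][:,:2]
print("side",P.round(1),fit(L,P))
for n,c in(("top",ct),("side",cs)):
    m=orange(c)
    k,lab,st,ce=cv2.connectedComponentsWithStats(m)
    for i in range(1,k):
        if st[i,4]>8: print(n,st[i],ce[i].round(1))
E
```

```text
top [[ 435.   124.3]
 [ 464.7 -208. ]
 [ 586.3  138.5]
 [ 610.4 -197.1]
 [ 849.8  159.1]
 [ 876.5 -177.2]] (array([601.55880655, -29.5551626 ]), np.float64(0.07944257860448374), array([[ 1.45021023, -3.3036016 ],
       [ 4.18268785,  3.31102677],
       [-1.75415272, -1.3658477 ],
       [-4.65539807,  1.8926843 ],
       [ 0.54137849, -1.55749645],
       [ 0.23527423,  1.02323468]]))
side [[ 439.   125.2]
 [ 466.1 -206.5]
 [ 588.4  138.7]
 [ 622.5 -191.7]
 [ 855.4  161.1]
 [ 876.6 -173.3]] (array([605.7831303 , -27.35818529]), np.float64(0.08270886115846773), array([[ 1.7066342 , -4.09477782],
       [ 0.7091939 ,  3.09937511],
       [-3.3198422 , -3.39181358],
       [ 2.6777801 ,  5.09035779],
       [ 2.56406765, -2.57757286],
       [-4.33783365,  1.87443136]]))
top [392 215  22  11 125] [402.2 219.5]
top [400 243  22  11 133] [410.6 247.8]
top [405 289   7  16  73] [408.  296.6]
top [426 294   8  16  62] [429.8 301.9]
side [394 247  21   5  52] [403.5 248.8]
side [392 265  21   9 130] [401.4 269.2]
side [383 322  10  13  49] [387.  327.4]
side [401 332  12  13  67] [407.1 338.1]
side [449 344   8   7  16] [452.2 347.4]
side [479 344   7   5  16] [482.9 346.1]
side [443 346   6   5  12] [445.7 348.2]
side [482 350   6   5   9] [484.1 352.3]
```

```bash
python3 - <<'E'
from h import *
ct=r.capture("top");cs=r.capture("side")
o=np.array([603.7,-28.5]);th=.081;Rm=np.array([[np.cos(th),-np.sin(th)],[np.sin(th),np.cos(th)]])
for n,c,b,f in(("top",ct,(402.2,219.5),(410.6,247.3)),("side",cs,(403.5,248.8),(401.7,267))):
    P=ray(c,[b,f],141)[:,:2];print(n,P.round(1),np.hypot(*(P[0]-P[1])),"yaw",np.arctan2(*(P[0]-P[1])[::-1]),"mid world",P.mean(0),"box",(P.mean(0)-o)@Rm)
m=orange(ct);m[:210]=0;m[260:]=0;pts=cv2.findNonZero(m).reshape(-1,2)
rc=cv2.minAreaRect(pts.astype(np.float32));bp=cv2.boxPoints(rc);W=ray(ct,bp,139)[:,:2]
print(W.round(1),W.mean(0),((W-o)@Rm).round(1))
# tin
for n,c in(("top",ct),("side",cs)):
    h=cv2.cvtColor(c["color"],cv2.COLOR_RGB2HSV);m=cv2.inRange(h,(60,90,40),(90,255,255))
    if n=="side": m[:228]=0
    k,lab,st,ce=cv2.connectedComponentsWithStats(m);i=1+st[1:,4].argmax();print(n,st[i],ce[i]);W=ray(c,ce[i],148)[0,:2];print(W,(W-o)@Rm)
img=ct["color"].copy()
def B(x,y,z):return np.r_[o+Rm@[x,y],z]
for nm,c in(("top",ct),("side",cs)):
  img=cv2.resize(c["color"],None,fx=4,fy=4,interpolation=cv2.INTER_CUBIC)[:,:,::-1].copy()
  for q in[[(-155,170,115),(-155,-170,115),(0,-170,115),(0,170,115)],[(0,170,250),(0,-170,250),(262,-170,250),(262,170,250)],[(0,62,115),(0,-62,115),(0,-62,238),(0,62,238)]]:
    p=((proj(c,[B(*v) for v in q])+.5)*4).astype(int);cv2.polylines(img,[p],True,(0,0,255),1)
  y,x=(80,275) if nm=="top" else(140,295)
  cv2.imwrite(f"pics/ov_{nm}.png",img[y*4:y*4+600,x*4:x*4+720] if nm=="side" else img[y*4+200:y*4+800,x*4:x*4+720])
E
```

```text
top [[ 557.3 -130.8]
 [ 482.1 -149.4]] 77.43362621241882 yaw 0.2426619784610412 mid world [ 519.693066  -140.0903926] box [ -92.76044099 -104.42739712]
side [[ 561.1 -129. ]
 [ 483.5 -147.5]] 79.74380415558835 yaw 0.23449584674230134 mid world [ 522.32805661 -138.2825696 ] box [ -89.98781615 -102.83870236]
[[ 558.  -101.5]
 [ 573.9 -158.6]
 [ 480.7 -179.8]
 [ 465.2 -123.3]] [ 519.44124588 -140.81720657] [[ -51.5  -69. ]
 [ -40.3 -127.3]
 [-134.8 -140.9]
 [-145.7  -83.3]]
top [316 225  22  23 390] [326.17948718 235.82051282]
[514.13388898  71.13442788] [-81.21088342 106.55468022]
side [323 232  20  21 341] [332.51906158 241.38416422]
[502.40279913  67.66826908] [-93.18396242 104.04906549]
```

View pics/ov_top.png

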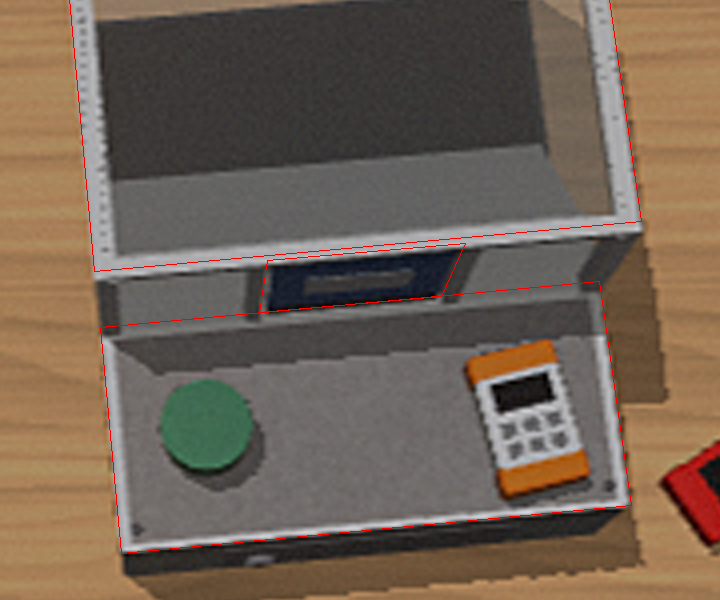

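View pics/ov_side.png

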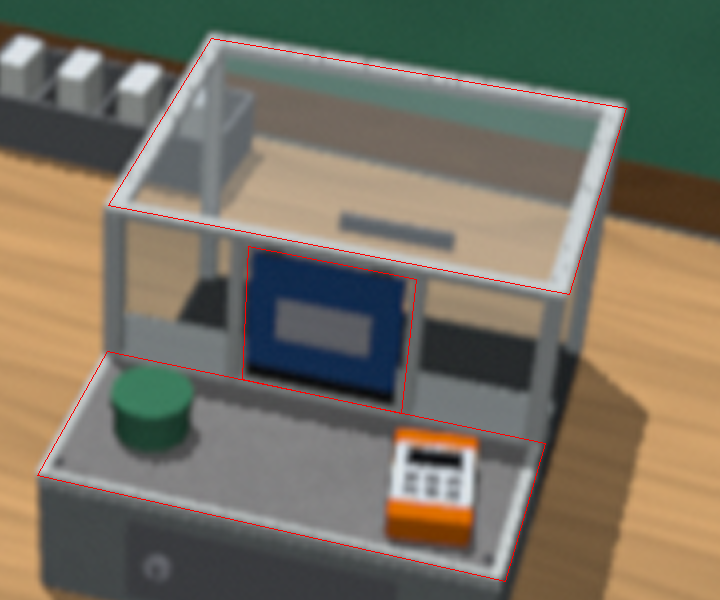

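```bash
cat >> h.py <<'E'
from scipy.spatial.transform import Rotation as Ro
O=np.array([603.7,-28.5]);TH=.081;RB=np.array([[np.cos(TH),-np.sin(TH)],[np.sin(TH),np.cos(TH)]])
def B(x,y,z):return np.r_[O+RB@[x,y],z]
def inbox(p):return np.r_[(np.array(p[:2])-O)@RB,p[2]]
A=np.deg2rad(45)
def target(sy=1):
    x=np.r_[RB@[np.cos(A),0],-np.sin(A)]; y=np.r_[RB@[0,sy],0]
    return Ro.from_matrix(np.c_[x,y,np.cross(x,y)])
def rep(goal=None,sy=-1):
    s=r.state();T=Ro.from_quat(s["tool_rot"]);p=np.array(s["position"])
    print("t",round(s["time"],2),"pos",p.round(1),"box",inbox(p).round(1),"F",np.round(s["ft_force"],1),"grip",round(s["grip_width"],2),"q",np.round(s["qpos"],2))
    print("tool axes in box",(np.block([[RB.T,np.zeros((2,1))],[np.zeros((1,2)),1]])@T.as_matrix()).round(2).tolist())
    D=T.inv()*target(sy);print("rot left (tool rotvec deg)",np.rad2deg(D.as_rotvec()).round(1))
    if goal is not None:
        d=np.array(goal)-p;print("world d",d.round(1),"in tool now",(T.inv().apply(d)).round(1),"in target tool",target(sy).inv().apply(d).round(1))
E
python3 - <<'E'
from h import *
rep(B(-95,-172,260),1);rep(B(-95,-172,260),-1)
E
```

```text
t 0.3 pos [185.8 517.5 231. ] box [-372.3  578.   231. ] F [-0.2 -0.1 -0.9] grip 1.0 q [ 1.51  0.26  0.11 -0.   -1.42 -0.28]
tool axes in box [[-0.0, -0.41, -0.91], [-0.0, -0.91, 0.41], [-1.0, 0.0, -0.0]]
rot left (tool rotvec deg) [145.  -13.  -60.1]
world d [ 337.1 -725.1   29. ] in tool now [ -28.6  568.5 -562.4] in target tool [ 175.6 -750.   216.6]
t 0.3 pos [185.8 517.5 231. ] box [-372.3  578.   231. ] F [-0.2 -0.1 -0.9] grip 1.0 q [ 1.51  0.26  0.11 -0.   -1.42 -0.28]
tool axes in box [[-0.0, -0.41, -0.91], [-0.0, -0.91, 0.41], [-1.0, 0.0, -0.0]]
rot left (tool rotvec deg) [-23.1  44.3  -9.6]
world d [ 337.1 -725.1   29. ] in tool now [ -28.6  568.5 -562.4] in target tool [ 175.6  750.  -216.6]
```

```bash
python3 -m crank '[{"xyz":[-50,0,0],"dr":[0,0,0],"hand":-1},{"xyz":[-50,0,0],"dr":[0,0,0],"hand":-1},{"xyz":[0,0,0],"dr":[-4.6,8.9,-1.9],"hand":-1},{"xyz":[0,0,0],"dr":[-4.6,8.9,-1.9],"hand":-1},{"xyz":[0,0,0],"dr":[-4.6,8.9,-1.9],"hand":-1}]' 20; python3 - <<'E'
from h import *
rep(B(-95,-172,300))
E
```

```text
time: 0.92
position: [185.6, 518.2, 331.8]
tool_rot: [0.854, -0.026, -0.518, -0.04]
ft_force: [0.7, 0.6, -0.5]
grip_width: -0.001
t 0.93 pos [185.6 518.2 331.8] box [-372.5  578.7  331.8] F [ 0.7  0.6 -0.5] grip -0.0 q [ 1.8   0.18 -0.01  0.47 -1.51 -0.39]
tool axes in box [[0.46, -0.17, -0.87], [-0.04, -0.99, 0.17], [-0.89, -0.04, -0.46]]
rot left (tool rotvec deg) [-9.2 17.3 -3.8]
world d [ 337.3 -725.8  -31.8] in tool now [ 186.3  694.8 -352.3] in target tool [ 218.7  750.7 -173.7]
```

```bash
python3 -m crank '[{"xyz":[0,0,0],"dr":[-4.6,8.7,-1.9],"hand":-1},{"xyz":[0,0,0],"dr":[-4.6,8.6,-1.9],"hand":-1},{"xyz":[0,40,0],"dr":[0,0,0],"hand":-1},{"xyz":[0,50,0],"dr":[0,0,0],"hand":-1},{"xyz":[0,50,0],"dr":[0,0,0],"hand":-1}]'; python3 - <<'E'
from h import *
rep(B(-95,-172,300))
E
```

```text
time: 1.55
position: [197.2, 376.6, 331.2]
tool_rot: [0.922, 0.036, -0.385, 0.015]
ft_force: [-0.5, -1.0, 0.8]
grip_width: -0.002
t 1.55 pos [197.2 376.6 331.2] box [-372.4  436.7  331.2] F [-0.5 -1.   0.8] grip -0.0 q [ 2.06 -0.12 -0.55  0.7  -1.53 -0.58]
tool axes in box [[0.7, -0.0, -0.71], [-0.0, -1.0, 0.0], [-0.71, 0.0, -0.7]]
rot left (tool rotvec deg) [-0.1  0.3 -0.1]
world d [ 325.8 -584.3  -31.2] in tool now [ 218.6  608.  -176. ] in target tool [ 218.2  608.7 -174.1]
```

```bash
python3 -m crank '[{"xyz":[25,45,-20],"dr":[0,0,0],"hand":-1},{"xyz":[25,45,-20],"dr":[0,0,0],"hand":-1},{"xyz":[25,45,-20],"dr":[0,0,0],"hand":-1},{"xyz":[25,45,-20],"dr":[0,0,0],"hand":-1},{"xyz":[25,45,-20],"dr":[0,0,0],"hand":-1}]'; python3 - <<'E'
from h import *
rep(B(-95,-172,300))
E
```

```text
time: 2.17
position: [372.6, 166.3, 313.0]
tool_rot: [0.922, 0.038, -0.385, 0.015]
ft_force: [1.0, 1.3, -1.8]
grip_width: -0.001
t 2.17 pos [372.6 166.3 313. ] box [-214.6  212.9  313. ] F [ 1.   1.3 -1.8] grip -0.0 q [ 1.47 -0.52 -0.87  0.84 -1.2  -0.13]
tool axes in box [[0.7, 0.0, -0.71], [0.0, -1.0, 0.0], [-0.71, -0.0, -0.7]]
rot left (tool rotvec deg) [-0.   0.3  0.1]
world d [ 150.3 -373.9  -13. ] in tool now [ 92.8 384.9 -76.1] in target tool [ 93.8 384.9 -75.4]
```

```bash
python3 -m crank '[{"xyz":[31,0,-25],"dr":[0,0,0],"hand":-1},{"xyz":[31,0,-25],"dr":[0,0,0],"hand":-1},{"xyz":[31,20,-25],"dr":[0,0,0],"hand":-1},{"xyz":[0,40,0],"dr":[0,0,0],"hand":-1},{"xyz":[0,50,0],"dr":[0,0,0],"hand":-1}]'; python3 - <<'E'
from h import *
rep(B(-95,-172,300))
E
```

```text
time: 2.8
position: [496.3, 65.7, 299.4]
tool_rot: [0.922, 0.036, -0.385, 0.016]
ft_force: [0.8, -0.8, 0.0]
grip_width: -0.001
t 2.8 pos [496.3  65.7 299.4] box [-99.4 102.5 299.4] F [ 0.8 -0.8  0. ] grip -0.0 q [ 0.65 -0.37 -0.82  0.78 -0.57  0.45]
tool axes in box [[0.7, -0.0, -0.71], [-0.0, -1.0, 0.0], [-0.71, 0.0, -0.7]]
rot left (tool rotvec deg) [-0.1  0.4 -0.2]
world d [  26.6 -273.3    0.6] in tool now [  3.4 274.5  -3.8] in target tool [  2.7 274.5  -3.5]
```

```bash
python3 -m crank '[{"xyz":[0,50,0],"dr":[0,0,0],"hand":-1},{"xyz":[0,60,0],"dr":[0,0,0],"hand":-1},{"xyz":[0,60,0],"dr":[0,0,0],"hand":-1},{"xyz":[0,60,0],"dr":[0,0,0],"hand":-1},{"xyz":[3,45,-3],"dr":[0,0,0],"hand":-1}]'; python3 - <<'E'
from h import *
rep(B(-95,-172,300))
E
```

```text
time: 3.42
position: [515.4, -152.7, 297.6]
tool_rot: [0.919, 0.031, -0.394, 0.015]
ft_force: [-0.2, -0.3, -0.3]
grip_width: -0.006
t 3.42 pos [ 515.4 -152.7  297.6] box [ -98.1 -116.7  297.6] F [-0.2 -0.3 -0.3] grip -0.01 q [-0.06 -0.22 -0.41 -0.15 -0.63  1.78]
tool axes in box [[0.69, -0.01, -0.72], [-0.01, -1.0, 0.01], [-0.72, 0.0, -0.69]]
rot left (tool rotvec deg) [-0.4  1.4 -0.6]
world d [  7.5 -54.9   2.4] in tool now [ 1.  55.3 -4.3] in target tool [ 0.5 55.3 -3.9]
```

```bash
python3 -m crank '[{"xyz":[0,30,0],"dr":[-0.4,1.4,-0.6],"hand":-1},{"xyz":[0,28,-4],"dr":[0,0,0],"hand":-1},{"xyz":[25,0,25],"dr":[0,0,0],"hand":-1},{"xyz":[25,0,25],"dr":[0,0,0],"hand":-1},{"xyz":[0,0,0],"dr":[0,0,0],"hand":-1}]'; python3 - <<'E'
from h import *
rep(B(-97,-172,128))
E
```

```text
time: 4.05
position: [521.0, -209.3, 226.1]
tool_rot: [0.922, 0.037, -0.386, 0.014]
ft_force: [-0.5, -0.4, 0.9]
grip_width: -0.001
t 4.05 pos [ 521.  -209.3  226.1] box [ -97.  -173.6  226.1] F [-0.5 -0.4  0.9] grip -0.0 q [-0.32 -0.07 -0.36 -0.5  -0.61  2.28]
tool axes in box [[0.7, -0.0, -0.71], [0.0, -1.0, 0.0], [-0.71, -0.0, -0.7]]
rot left (tool rotvec deg) [-0.2  0.4  0. ]
world d [ -0.1   1.6 -98.1] in tool now [69.9 -1.3 68.9] in target tool [69.4 -1.6 69.4]
```

```bash
python3 -m crank '[{"xyz":[25,0,22],"dr":[0,0,0],"hand":-1},{"xyz":[25,0,20],"dr":[0,0,0],"hand":-1},{"xyz":[15,0,15],"dr":[0,0,0],"hand":-1},{"xyz":[7,0,7],"dr":[0,0,0],"hand":-1},{"xyz":[0,0,0],"dr":[0,0,0],"hand":-1}]'; python3 - <<'E'
from h import *
rep(B(-92,-172,128))
for n in("top","side"):
    c=r.capture(n)["color"][:,:,::-1]; a=c[170:290,280:460] if n=="top" else c[190:310,290:470]
    cv2.imwrite(f"pics/a_{n}.png",cv2.resize(a,None,fx=4,fy=4,interpolation=cv2.INTER_CUBIC))
E
```

```text
time: 4.68
position: [528.7, -209.5, 134.2]
tool_rot: [0.923, 0.037, -0.383, 0.016]
ft_force: [-1.0, -0.2, -0.0]
grip_width: 0.001
t 4.67 pos [ 528.7 -209.5  134.2] box [ -89.4 -174.3  134.2] F [-1.  -0.2 -0. ] grip 0.0 q [-0.38  0.06 -0.42 -0.75 -0.47  2.59]
tool axes in box [[0.71, -0.0, -0.71], [-0.0, -1.0, -0.0], [-0.71, 0.0, -0.71]]
rot left (tool rotvec deg) [ 0.   0.  -0.1]
world d [-2.8  2.1 -6.2] in tool now [ 2.6 -2.3  6.2] in target tool [ 2.6 -2.3  6.2]
```

View pics/a_top.png

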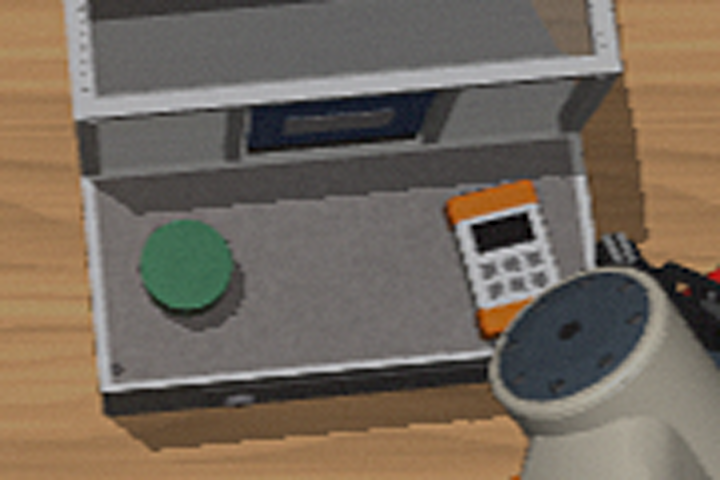

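View pics/a_side.png

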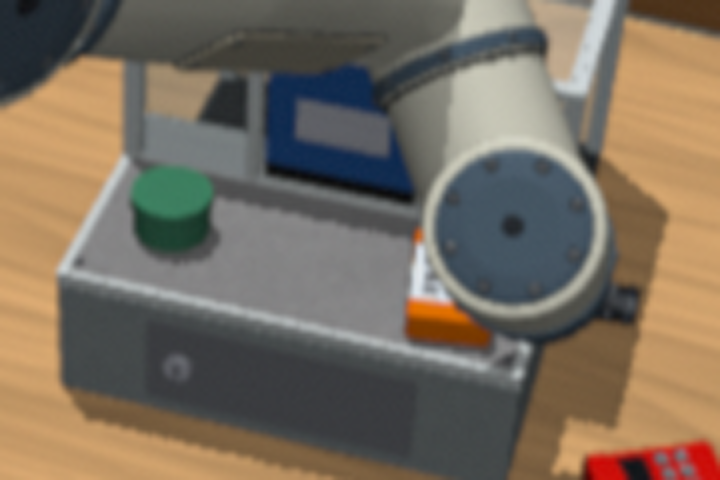

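```bash
python3 -m crank '[{"xyz":[2.5,0,6],"dr":[0,0,0],"hand":-1},{"xyz":[0,-7,0],"dr":[0,0,0],"hand":-1},{"xyz":[0,-7,0],"dr":[0,0,0],"hand":-1},{"xyz":[0,-4,0],"dr":[0,0,0],"hand":-1},{"xyz":[0,-4,0],"dr":[0,0,0],"hand":-1}]'; python3 - <<'E'
from h import *
rep(B(-92,-45,128))
E
python3 -m crank '[{"xyz":[0,-4,0],"dr":[0,0,0],"hand":-1},{"xyz":[0,-5,0],"dr":[0,0,0],"hand":-1},{"xyz":[0,-5,0],"dr":[0,0,0],"hand":-1},{"xyz":[0,-5,0],"dr":[0,0,0],"hand":-1},{"xyz":[0,-5,0],"dr":[0,0,0],"hand":-1}]'; python3 - <<'E'
from h import *
rep(B(-92,-45,128))
E
```

```text
time: 5.4
position: [523.8, -187.1, 127.2]
tool_rot: [0.923, 0.037, -0.383, 0.016]
ft_force: [-0.3, -0.4, 0.5]
grip_width: -0.001
t 5.4 pos [ 523.8 -187.1  127.2] box [ -92.5 -151.6  127.2] F [-0.3 -0.4  0.5] grip -0.0 q [-0.31  0.04 -0.47 -0.73 -0.41  2.54]
tool axes in box [[0.71, -0.0, -0.71], [-0.0, -1.0, 0.0], [-0.71, 0.0, -0.71]]
rot left (tool rotvec deg) [-0.   0.1 -0.1]
world d [ -8.2 106.3   0.8] in tool now [  -0.4 -106.6   -0.9] in target tool [  -0.2 -106.6   -0.9]
time: 6.02
position: [521.8, -163.3, 127.0]
tool_rot: [0.923, 0.037, -0.383, 0.015]
ft_force: [-0.5, -0.7, -0.4]
grip_width: 0.0
t 6.03 pos [ 521.8 -163.3  127. ] box [ -92.5 -127.7  127. ] F [-0.5 -0.7 -0.4] grip 0.0 q [-0.22  0.01 -0.53 -0.66 -0.34  2.41]
tool axes in box [[0.71, -0.0, -0.71], [-0.0, -1.0, 0.0], [-0.71, 0.0, -0.71]]
rot left (tool rotvec deg) [-0.   0.1 -0.1]
world d [-6.2 82.5  1. ] in tool now [ -0.4 -82.7  -1. ] in target tool [ -0.3 -82.7  -1. ]
```

```bash
sed -i 's/deg2rad(45)/deg2rad(54)/' h.py; python3 -m crank '[{"xyz":[0,-4,0],"dr":[0,-3,0],"hand":-1},{"xyz":[0,-4,0],"dr":[0,-3,0],"hand":-1},{"xyz":[0,-4,0],"dr":[0,-3,0],"hand":-1},{"xyz":[0,-5,0],"dr":[0,0,0],"hand":-1},{"xyz":[0,0,0],"dr":[0,0,0],"hand":-1}]'; python3 - <<'E'
from h import *
rep(B(-92,-45,128))
for n in("top","side"):
    c=r.capture(n)["color"][:,:,::-1]; a=c[170:290,280:460] if n=="top" else c[190:310,290:470]
    cv2.imwrite(f"pics/b_{n}.png",cv2.resize(a,None,fx=4,fy=4,interpolation=cv2.INTER_CUBIC))
E
```

```text
time: 6.65
position: [520.0, -145.9, 126.5]
tool_rot: [0.89, 0.036, -0.454, 0.018]
ft_force: [0.2, -0.7, -0.6]
grip_width: -0.0
t 6.65 pos [ 520.  -145.9  126.5] box [ -93.  -110.2  126.5] F [ 0.2 -0.7 -0.6] grip -0.0 q [-0.04 -0.   -0.6  -0.2  -0.36  1.85]
tool axes in box [[0.59, -0.0, -0.81], [-0.0, -1.0, 0.0], [-0.81, -0.0, -0.59]]
rot left (tool rotvec deg) [-0.   0.1 -0. ]
world d [-4.3 65.1  1.5] in tool now [ -0.7 -65.2  -1.6] in target tool [ -0.7 -65.2  -1.7]
```

View pics/b_top.png

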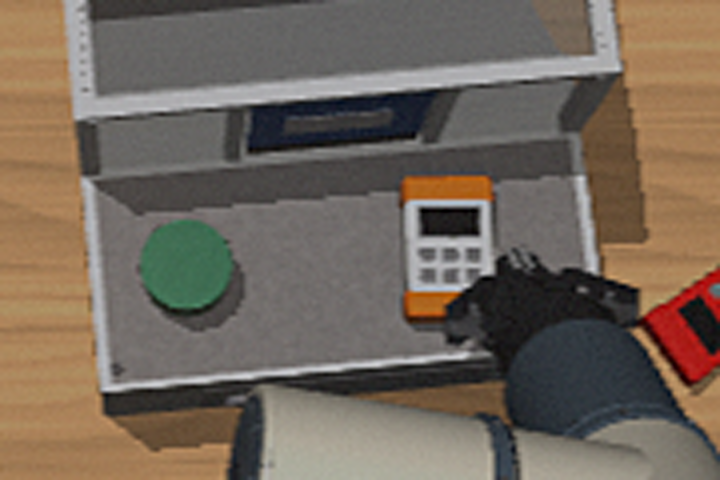

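View pics/b_side.png

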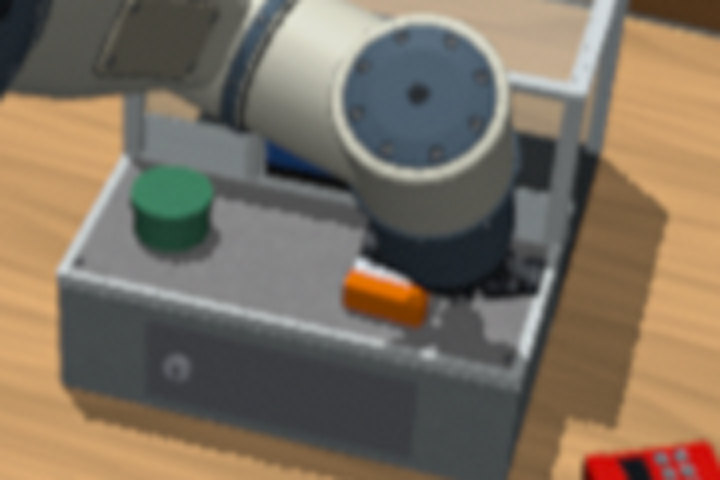

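```bash
cat >> h.py <<'E'
def hs(c=None,save=None):
    c=c or r.capture("top");m=orange(c);m[:140]=0;m[262:]=0
    k,lab,st,ce=cv2.connectedComponentsWithStats(m)
    for i in range(1,k):
        if st[i,4]>15:
            rc=cv2.minAreaRect(cv2.findNonZero((lab==i).astype(np.uint8)).reshape(-1,2).astype(np.float32));bp=cv2.boxPoints(rc)
            W=ray(c,bp,140);e=[W[(j+1)%4]-W[j] for j in range(4)];l=max(e,key=lambda v:np.hypot(*v[:2]));a=np.arctan2(-l[0],l[1]) if l[1]>0 else np.arctan2(l[0],-l[1])
            print("bumper",st[i,4],"box ctr",inbox(ray(c,ce[i],140)[0]).round(1),"yaw rel deg",round(np.rad2deg(a-TH),1),"len",np.hypot(*l[:2]).round(1))
E
python3 - <<'E'
from h import *
hs()
E
```

```text
bumper 131 box ctr [-43.6 -70.9 140. ] yaw rel deg -5.4 len 55.7
bumper 69 box ctr [-119.5  -49.   140. ] yaw rel deg -5.4 len 34.1
```

```bash
python3 -m crank '[{"xyz":[0,4,0],"dr":[0,0,0],"hand":-1},{"xyz":[12.5,0,-17.5],"dr":[0,0,0],"hand":-1},{"xyz":[0,-4,0],"dr":[0,0,0],"hand":-1},{"xyz":[0,-4,0],"dr":[0,0,0],"hand":-1},{"xyz":[0,-4,0],"dr":[0,0,0],"hand":-1}]'; python3 -m crank '[{"xyz":[0,-5,0],"dr":[0,0,0],"hand":-1},{"xyz":[0,-5,0],"dr":[0,0,0],"hand":-1},{"xyz":[0,-5,0],"dr":[0,0,0],"hand":-1},{"xyz":[0,-5,0],"dr":[0,0,0],"hand":-1},{"xyz":[0,-3,0],"dr":[0,0,0],"hand":-1}]';python3 - <<'E'
from h import *
rep(B(-72,-45,127));hs()
for n in("top",):
    c=r.capture(n)["color"][:,:,::-1]; a=c[170:290,280:460] if n=="top" else c[190:310,290:470]
    cv2.imwrite(f"pics/c_{n}.png",cv2.resize(a,None,fx=4,fy=4,interpolation=cv2.INTER_CUBIC))
E
```

```text
time: 7.42
position: [540.9, -136.9, 127.2]
tool_rot: [0.89, 0.035, -0.454, 0.018]
ft_force: [0.5, -1.3, 0.8]
grip_width: 0.002
time: 8.05
position: [539.2, -113.6, 127.3]
tool_rot: [0.89, 0.036, -0.454, 0.018]
ft_force: [-0.1, -1.8, 1.5]
grip_width: 0.005
t 8.05 pos [ 539.2 -113.6  127.3] box [-71.1 -79.6 127.3] F [-0.1 -1.8  1.5] grip 0.0 q [ 0.07  0.   -0.66 -0.01 -0.28  1.59]
tool axes in box [[0.59, -0.0, -0.81], [-0.0, -1.0, 0.0], [-0.81, 0.0, -0.59]]
rot left (tool rotvec deg) [-0.   0.1 -0.1]
world d [-3.7 34.4 -0.3] in tool now [ -0.3 -34.6   0.9] in target tool [ -0.3 -34.6   0.9]
bumper 124 box ctr [-47.2 -36.  140. ] yaw rel deg 0.2 len 57.3
bumper 68 box ctr [-126.8  -22.7  140. ] yaw rel deg -5.4 len 41.9
```

View pics/c_top.png

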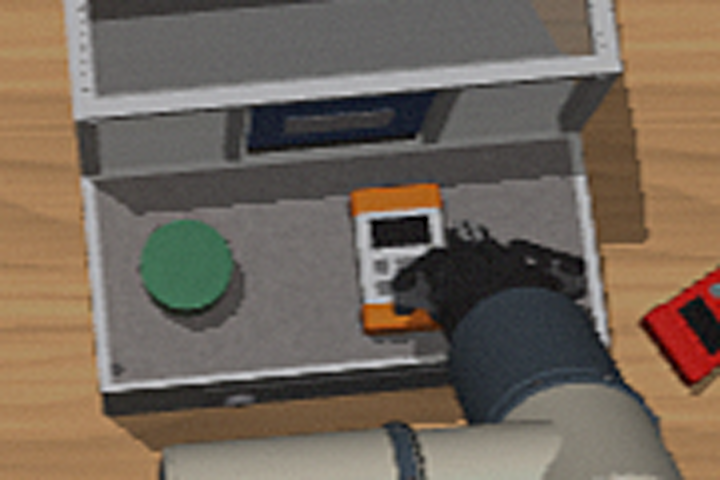

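The handset is now nearly square to the box (front bumper at about (395,200) in the enlarged view), with its middle at y ≈ -36 and yaw ≈ 0. I'll push another ~34 mm.

```bash
python3 -m crank '[{"xyz":[0,-4,0],"dr":[0,0,0],"hand":-1},{"xyz":[0,-5,0],"dr":[0,0,0],"hand":-1},{"xyz":[0,-5,0],"dr":[0,0,0],"hand":-1},{"xyz":[0,-5,0],"dr":[0,0,0],"hand":-1},{"xyz":[0,-5,0],"dr":[0,0,0],"hand":-1}]'; python3 -m crank '[{"xyz":[0,-5,0],"dr":[0,0,0],"hand":-1},{"xyz":[0,-4,0],"dr":[0,0,0],"hand":-1},{"xyz":[0,-2,0],"dr":[0,0,0],"hand":-1},{"xyz":[0,0,0],"dr":[0,0,0],"hand":-1}]';python3 - <<'E'
from h import *
rep(B(-72,-45,127));hs()
E
```

```text
time: 8.78
position: [537.2, -89.8, 126.8]
tool_rot: [0.89, 0.035, -0.455, 0.018]
ft_force: [-0.2, -0.8, -1.1]
grip_width: 0.002
time: 9.28
position: [536.5, -79.0, 126.9]
tool_rot: [0.89, 0.035, -0.455, 0.018]
ft_force: [-0.7, -0.4, -0.6]
grip_width: -0.0
t 9.28 pos [536.5 -79.  126.9] box [-71.1 -44.9 126.9] F [-0.7 -0.4 -0.6] grip -0.0 q [ 0.17 -0.02 -0.8   0.29 -0.18  1.22]
tool axes in box [[0.59, -0.0, -0.81], [-0.0, -1.0, 0.0], [-0.81, 0.0, -0.59]]
rot left (tool rotvec deg) [-0.   0.1 -0.1]
world d [-0.9 -0.2  0.1] in tool now [-0.6  0.1  0.7] in target tool [-0.6  0.1  0.7]
bumper 124 box ctr [-46.9  -1.3 140. ] yaw rel deg 0.2 len 57.0
bumper 65 box ctr [-126.4   12.4  140. ] yaw rel deg -5.4 len 36.7
```

```bash
sed -i 's/deg2rad(54)/deg2rad(70)/' h.py; python3 -m crank '[{"xyz":[0,12,0],"dr":[0,0,0],"hand":-1},{"xyz":[-32,0,-24],"dr":[0,0,0],"hand":-1},{"xyz":[-32,0,-24],"dr":[0,0,0],"hand":-1},{"xyz":[0,0,0],"dr":[0,-8,0],"hand":-0.35},{"xyz":[0,0,0],"dr":[0,-8,0],"hand":-0.35}]';python3 - <<'E'
from h import *
rep(B(-165,-1,205));hs()
E
```

```text
time: 9.95
position: [538.9, -90.7, 208.7]
tool_rot: [0.818, 0.033, -0.574, 0.023]
ft_force: [0.5, -0.2, -0.0]
grip_width: 0.324
t 9.95 pos [538.9 -90.7 208.7] box [-69.6 -56.8 208.7] F [ 0.5 -0.2 -0. ] grip 0.32 q [ 0.13  0.03 -0.28  0.02 -0.92  1.51]
tool axes in box [[0.34, -0.0, -0.94], [-0.0, -1.0, 0.0], [-0.94, -0.0, -0.34]]
rot left (tool rotvec deg) [-0.1  0.2 -0. ]
world d [-99.6  47.9  -3.7] in tool now [-28.8 -55.7  91.1] in target tool [-29.1 -55.8  90.9]
bumper 104 box ctr [-46.   2. 140.] yaw rel deg 2.0 len 57.0
```

```bash
python3 -m crank '[{"xyz":[-15,-28,45],"dr":[0,0,0],"hand":-0.35},{"xyz":[-15,-28,46],"dr":[0,0,0],"hand":-0.35},{"xyz":[36,0,13],"dr":[0,0,0],"hand":-0.35},{"xyz":[0,0,0],"dr":[0,0,0],"hand":-0.35}]';python3 - <<'E'
from h import *
rep(B(-162,-1,125));hs()
for n in("top","side"):
    c=r.capture(n)["color"][:,:,::-1]; a=c[170:290,280:460] if n=="top" else c[190:310,290:470]
    cv2.imwrite(f"pics/d_{n}.png",cv2.resize(a,None,fx=4,fy=4,interpolation=cv2.INTER_CUBIC))
E
```

```text
time: 10.5
position: [436.9, -42.9, 163.9]
tool_rot: [0.817, 0.033, -0.575, 0.023]
ft_force: [-0.1, -1.4, 0.7]
grip_width: 0.324
t 10.5 pos [436.9 -42.9 163.9] box [-167.4   -0.8  163.9] F [-0.1 -1.4  0.7] grip 0.32 q [ 0.34 -0.17 -0.62  0.12 -0.8   1.25]
tool axes in box [[0.34, -0.0, -0.94], [-0.0, -1.0, 0.0], [-0.94, 0.0, -0.34]]
rot left (tool rotvec deg) [-0.   0.3 -0. ]
world d [  5.4   0.3 -38.9] in tool now [38.5  0.1  8. ] in target tool [38.4  0.2  8.2]
bumper 124 box ctr [-46.9  -1.3 140. ] yaw rel deg 0.2 len 57.0
bumper 134 box ctr [-125.3   -0.4  140. ] yaw rel deg -0.9 len 56.1
```

View pics/d_top.png

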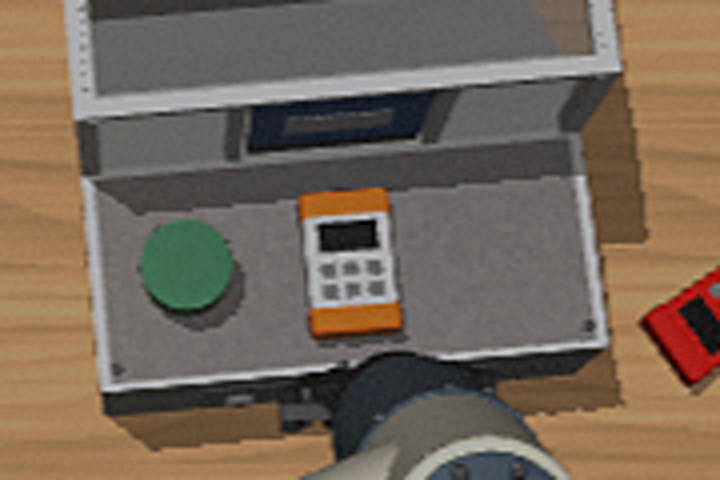

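View pics/d_side.png

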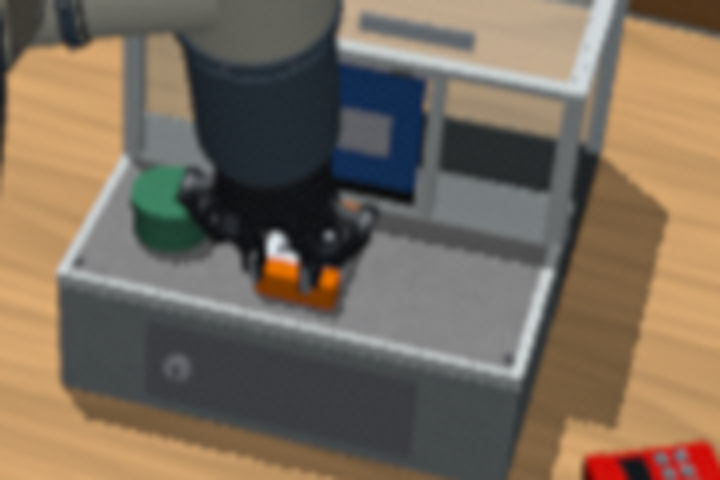

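```bash
python3 -m crank '[{"xyz":[36,0,13],"dr":[0,0,0],"hand":-0.35},{"xyz":[3,0,-8],"dr":[0,0,0],"hand":-0.35},{"xyz":[1.7,0,-4.7],"dr":[0,0,0],"hand":-0.35},{"xyz":[1.4,0,-3.8],"dr":[0,0,0],"hand":-0.35},{"xyz":[1.4,0,-3.8],"dr":[0,0,0],"hand":-0.35}]';python3 - <<'E'
from h import *
rep(B(-100,-1,126));hs()
E
```

```text
time: 11.28
position: [461.7, -40.9, 128.6]
tool_rot: [0.818, 0.032, -0.573, 0.023]
ft_force: [-0.3, -0.2, 0.0]
grip_width: 0.326
t 11.28 pos [461.7 -40.9 128.6] box [-142.6   -0.9  128.6] F [-0.3 -0.2  0. ] grip 0.33 q [ 0.32 -0.08 -0.65  0.13 -0.67  1.25]
tool axes in box [[0.34, -0.0, -0.94], [-0.0, -1.0, 0.0], [-0.94, 0.0, -0.34]]
rot left (tool rotvec deg) [-0.1  0.  -0. ]
world d [42.4  3.3 -2.6] in tool now [ 17.    0.1 -39.1] in target tool [ 17.    0.1 -39.1]
bumper 124 box ctr [-46.9  -1.3 140. ] yaw rel deg 0.2 len 57.0
bumper 125 box ctr [-124.8    0.8  140. ] yaw rel deg -0.9 len 56.1
```

```bash
python3 -m crank '[{"xyz":[2,0,-4],"dr":[0,0,0],"hand":-0.35},{"xyz":[2,0,-4.5],"dr":[0,0,0],"hand":-0.35},{"xyz":[2,0,-4.5],"dr":[0,0,0],"hand":-0.35},{"xyz":[2,0,-4.5],"dr":[0,0,0],"hand":-0.35},{"xyz":[2,0,-4.5],"dr":[0,0,0],"hand":-0.35}]';python3 - <<'E'
from h import *
rep(B(-100,-1,126));hs()
E
python3 -m crank '[{"xyz":[1.8,0,-4.7],"dr":[0,1,0],"hand":-0.35},{"xyz":[1.8,0,-4.7],"dr":[0,1,0],"hand":-0.35},{"xyz":[1.9,0,-4.6],"dr":[0,1,0],"hand":-0.35},{"xyz":[2,0,-4.6],"dr":[0,1,0],"hand":-0.35},{"xyz":[2.1,0,-4.5],"dr":[0,1,0],"hand":-0.35}]';python3 - <<'E'
from h import *
rep(B(-100,-1,126));hs()
for n in("top","side"):
    c=r.capture(n)["color"][:,:,::-1]; a=c[170:290,280:460] if n=="top" else c[190:310,290:470]
    cv2.imwrite(f"pics/e_{n}.png",cv2.resize(a,None,fx=4,fy=4,interpolation=cv2.INTER_CUBIC))
E
```

```text
time: 11.95
position: [485.0, -39.1, 125.6]
tool_rot: [0.818, 0.032, -0.574, 0.023]
ft_force: [-2.3, -0.2, 1.7]
grip_width: 0.328
t 11.95 pos [485.  -39.1 125.6] box [-119.1   -0.9  125.6] F [-2.3 -0.2  1.7] grip 0.33 q [ 0.3  -0.03 -0.6   0.12 -0.66  1.27]
tool axes in box [[0.34, -0.0, -0.94], [-0.0, -1.0, 0.0], [-0.94, 0.0, -0.34]]
rot left (tool rotvec deg) [-0.1  0.1 -0.1]
world d [19.1  1.5  0.4] in tool now [  6.2   0.  -18.1] in target tool [  6.2   0.1 -18.1]
bumper 94 box ctr [-24.9  -1.  140. ] yaw rel deg 0.3 len 56.2
bumper 117 box ctr [-101.7    1.4  140. ] yaw rel deg -0.1 len 56.7
time: 12.62
position: [509.9, -37.1, 125.4]
tool_rot: [0.843, 0.033, -0.537, 0.022]
ft_force: [-0.4, -0.2, 0.1]
grip_width: 0.327
t 12.62 pos [509.9 -37.1 125.4] box [-94.2  -1.  125.4] F [-0.4 -0.2  0.1] grip 0.33 q [ 0.3  -0.02 -0.66  0.19 -0.52  1.21]
tool axes in box [[0.42, -0.0, -0.91], [-0.0, -1.0, 0.0], [-0.91, 0.0, -0.42]]
rot left (tool rotvec deg) [-0.1 -5.  -0.1]
world d [-5.8 -0.5  0.6] in tool now [-3.  0.  5.] in target tool [-2.6  0.   5.2]
bumper 101 box ctr [ 1.0e-01 -1.4e+00  1.4e+02] yaw rel deg -0.4 len 51.9
bumper 132 box ctr [-78.2  -0.6 140. ] yaw rel deg -0.0 len 56.9
```

View pics/e_top.png

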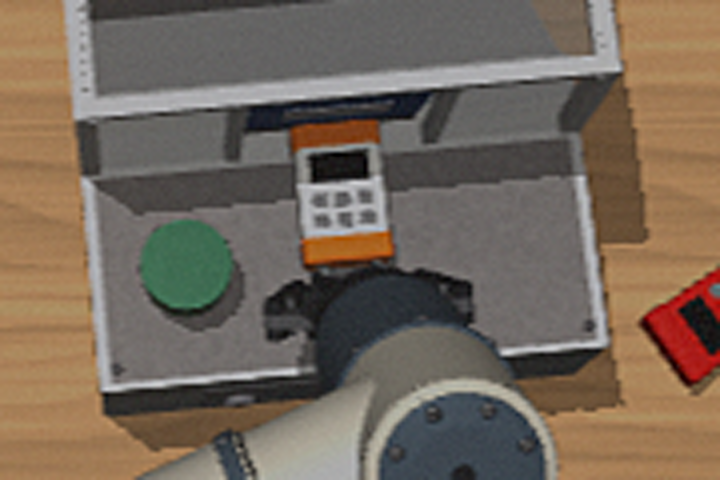

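View pics/e_side.png

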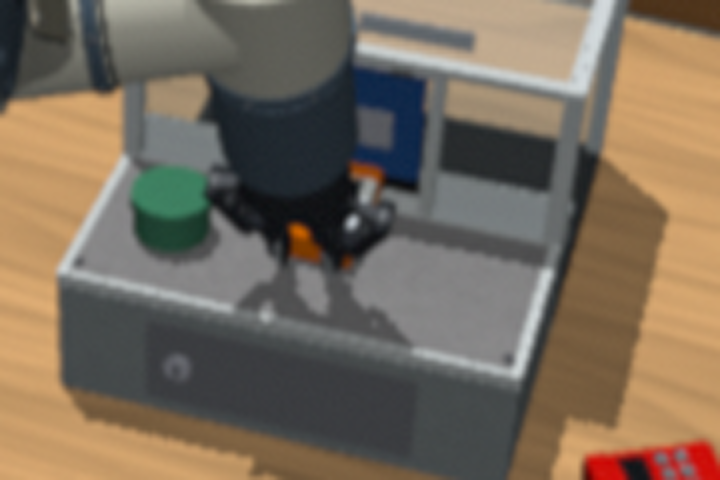

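```bash
sed -i 's/deg2rad(70)/deg2rad(48)/' h.py; python3 -m crank '[{"xyz":[2,0,-4.7],"dr":[0,1,0],"hand":-0.35},{"xyz":[2.2,0,-4.6],"dr":[0,1,0],"hand":-0.35},{"xyz":[2.3,0,-4.5],"dr":[0,1,0],"hand":-0.35},{"xyz":[2.4,0,-4.5],"dr":[0,1,0],"hand":-0.35},{"xyz":[2.4,0,-4.4],"dr":[0,1,0],"hand":-0.35}]'; python3 -m crank '[{"xyz":[2.5,0,-4.4],"dr":[0,1,0],"hand":-0.35},{"xyz":[2.5,0,-4.3],"dr":[0,1,0],"hand":-0.35},{"xyz":[2.6,0,-4.3],"dr":[0,1,0],"hand":-0.35},{"xyz":[2.7,0,-4.2],"dr":[0,1,0],"hand":-0.35},{"xyz":[2.7,0,-4.2],"dr":[0,1,0],"hand":-0.35}]';python3 - <<'E'
from h import *
rep(B(0,-1,127));hs()
for n in("top","side"):
    c=r.capture(n)["color"][:,:,::-1]; a=c[140:290,280:460] if n=="top" else c[160:310,290:470]
    cv2.imwrite(f"pics/f_{n}.png",cv2.resize(a,None,fx=4,fy=4,interpolation=cv2.INTER_CUBIC))
E
```

```text
time: 13.4
position: [535.2, -35.1, 125.5]
tool_rot: [0.865, 0.034, -0.5, 0.02]
ft_force: [-0.0, -0.7, 0.0]
grip_width: 0.325
time: 14.02
position: [560.3, -32.3, 125.9]
tool_rot: [0.886, 0.036, -0.462, 0.018]
ft_force: [-0.2, -1.6, 0.1]
grip_width: 0.325
t 14.03 pos [560.3 -32.3 125.9] box [-43.6  -0.3 125.9] F [-0.2 -1.6  0.1] grip 0.33 q [ 0.2   0.01 -0.87  0.69 -0.11  0.78]
tool axes in box [[0.57, -0.0, -0.82], [0.0, -1.0, 0.0], [-0.82, -0.0, -0.57]]
rot left (tool rotvec deg) [-0.  7.  0.]
world d [43.5  2.8  1.1] in tool now [ 24.1   0.7 -36.3] in target tool [ 28.4   0.7 -33.1]
bumper 123 box ctr [-2.92e+01  1.00e-01  1.40e+02] yaw rel deg -0.4 len 56.3
```

View pics/f_top.png

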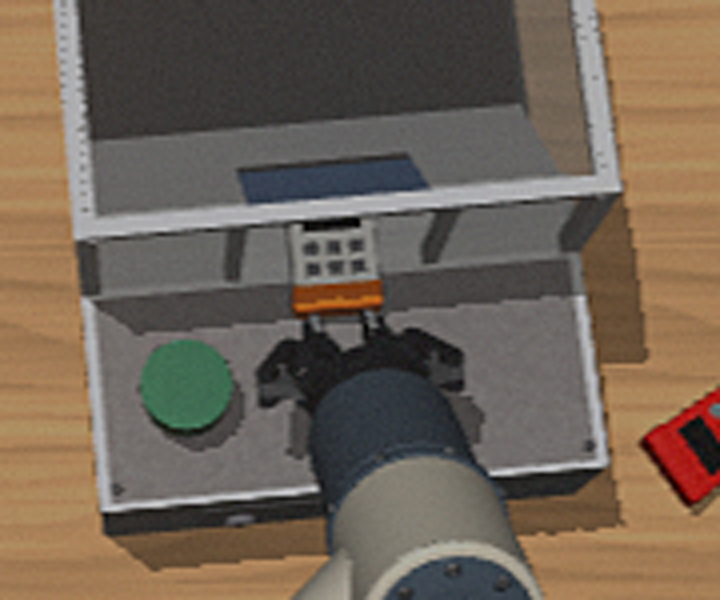

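View pics/f_side.png

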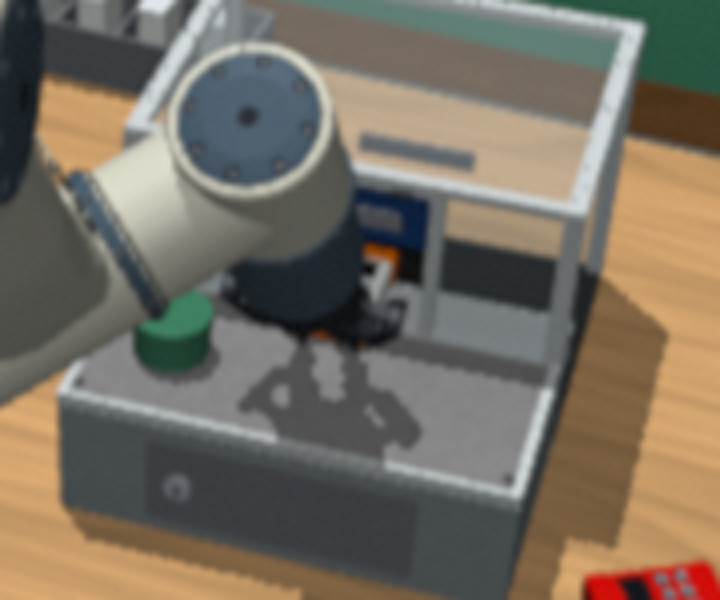

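```bash
sed -i 's/deg2rad(48)/deg2rad(60)/' h.py; python3 -m crank '[{"xyz":[0,0,0],"dr":[0,-2,0],"hand":-0.35},{"xyz":[0,0,0],"dr":[0,-2,0],"hand":-0.35},{"xyz":[0,0,0],"dr":[0,-1,0],"hand":-0.35},{"xyz":[2.4,0,-4.4],"dr":[0,0,0],"hand":-0.35},{"xyz":[2.4,0,-4.4],"dr":[0,0,0],"hand":-0.35}]'; python3 - <<'E'
from h import *
rep(B(0,-1,127));hs()
E
```

```text
time: 14.8
position: [570.1, -32.1, 126.3]
tool_rot: [0.865, 0.034, -0.5, 0.02]
ft_force: [-2.9, -0.6, 2.9]
grip_width: 0.321
t 14.8 pos [570.1 -32.1 126.3] box [-33.8  -0.9 126.3] F [-2.9 -0.6  2.9] grip 0.32 q [ 0.27  0.06 -0.64  0.27 -0.37  1.15]
tool axes in box [[0.5, -0.0, -0.87], [-0.0, -1.0, 0.0], [-0.87, 0.0, -0.5]]
rot left (tool rotvec deg) [-0.1  0.1 -0. ]
world d [33.7  2.6  0.7] in tool now [ 16.2   0.1 -29.6] in target tool [ 16.2   0.1 -29.6]
bumper 103 box ctr [-18.    0.2 140. ] yaw rel deg 0.5 len 54.1
```

```bash
python3 -m crank '[{"xyz":[2.4,0,-4.4],"dr":[0,0,0],"hand":-0.35},{"xyz":[2.4,0,-4.4],"dr":[0,0,0],"hand":-0.35},{"xyz":[2.4,0,-4.4],"dr":[0,0,0],"hand":-0.35},{"xyz":[2.4,0,-4.4],"dr":[0,0,0],"hand":-0.35},{"xyz":[2.4,0,-4.4],"dr":[0,0,0],"hand":-0.35}]'; python3 - <<'E'
from h import *
rep(B(0,-1,127));hs()
for n in("top","side"):
    c=r.capture(n)["color"][:,:,::-1]; a=c[140:290,280:460] if n=="top" else c[160:310,290:470]
    cv2.imwrite(f"pics/g_{n}.png",cv2.resize(a,None,fx=4,fy=4,interpolation=cv2.INTER_CUBIC))
E
```

```text
time: 15.48
position: [595.2, -30.3, 126.6]
tool_rot: [0.865, 0.034, -0.5, 0.02]
ft_force: [-1.7, -0.5, 0.4]
grip_width: 0.326
t 15.47 pos [595.2 -30.3 126.6] box [ -8.6  -1.2 126.6] F [-1.7 -0.5  0.4] grip 0.33 q [ 0.26  0.11 -0.58  0.25 -0.38  1.19]
tool axes in box [[0.5, -0.0, -0.87], [-0.0, -1.0, 0.0], [-0.87, 0.0, -0.5]]
rot left (tool rotvec deg) [-0.1  0.1 -0.1]
world d [8.6 0.9 0.4] in tool now [ 4.  -0.2 -7.6] in target tool [ 4.  -0.2 -7.6]
bumper 98 box ctr [  7.1   0.7 140. ] yaw rel deg 1.2 len 54.1
```

View pics/g_top.png

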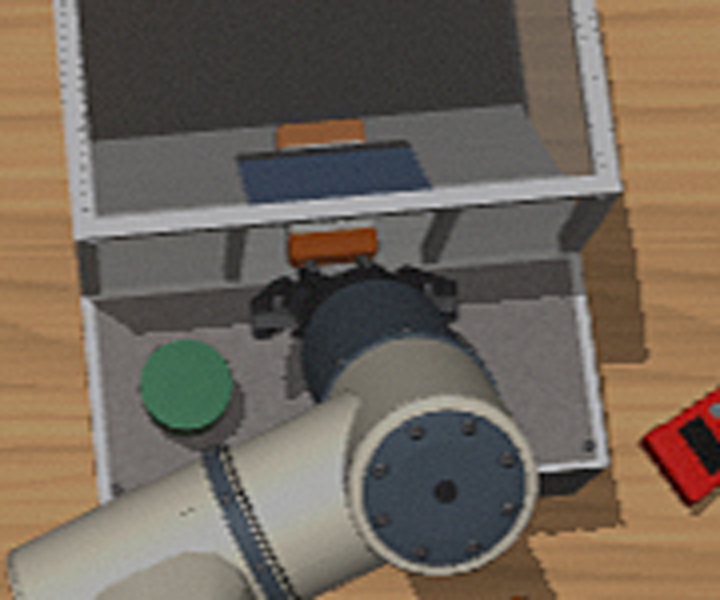

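View pics/g_side.png

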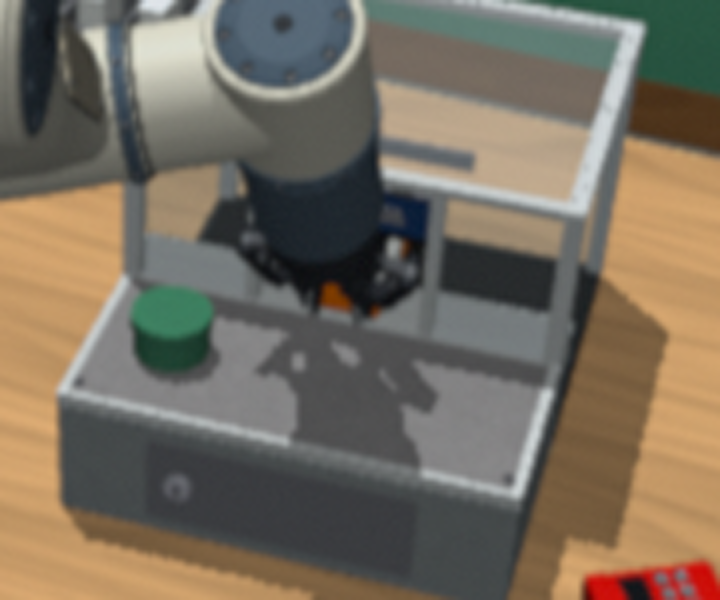

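```bash
python3 -m crank '[{"xyz":[2,0,-3.5],"dr":[0,1,0],"hand":-0.35},{"xyz":[2,0,-3.4],"dr":[0,1,0],"hand":-0.35},{"xyz":[2,0,-3.4],"dr":[0,1,0],"hand":-0.35},{"xyz":[0,0,0],"dr":[0,0,0],"hand":-0.35}]'; python3 - <<'E'
from h import *
rep(B(8,-1,127));hs()
E
```

```text
time: 16.12
position: [606.3, -29.5, 126.4]
tool_rot: [0.878, 0.035, -0.478, 0.019]
ft_force: [0.4, -1.2, 0.4]
grip_width: 0.327
t 16.12 pos [606.3 -29.5 126.4] box [  2.5  -1.2 126.4] F [ 0.4 -1.2  0.4] grip 0.33 q [ 0.25  0.11 -0.64  0.36 -0.26  1.08]
tool axes in box [[0.54, -0.0, -0.84], [-0.0, -1.0, 0.0], [-0.84, 0.0, -0.54]]
rot left (tool rotvec deg) [-0.  -2.9 -0.1]
world d [5.5 0.6 0.6] in tool now [ 2.5 -0.2 -4.9] in target tool [ 2.2 -0.2 -5.1]
```

```bash
python3 - <<'E'
from h import *
ims=[]
for n in("top","side"):
    c=r.capture(n)["color"][:,:,::-1]; a=c[90:240,280:460] if n=="top" else c[140:290,290:470]
    ims.append(cv2.resize(a,None,fx=2.2,fy=3,interpolation=cv2.INTER_CUBIC))
cv2.imwrite("pics/i.png",np.hstack(ims))
E
```

```text
(no output)
```

View pics/i.png

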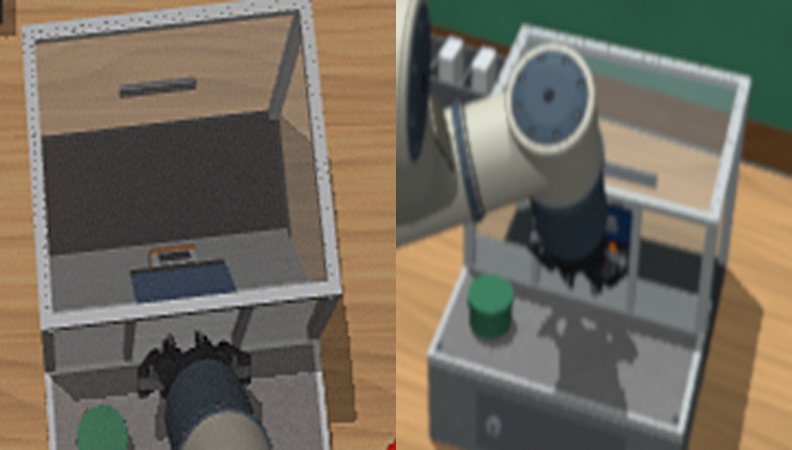

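The handset has tipped over the sill, with its front end showing beyond the flap at (172,255). I'll let time pass to see whether it slides.

```bash
python3 -m crank '[{"xyz":[0,0,0],"dr":[0,0,0],"hand":-0.35},{"xyz":[0,0,0],"dr":[0,0,0],"hand":-0.35},{"xyz":[0,0,0],"dr":[0,0,0],"hand":-0.35}]'; python3 - <<'E'
from h import *
ims=[]
for n in("top","side"):
    c=r.capture(n)["color"][:,:,::-1]; a=c[90:240,280:460] if n=="top" else c[140:290,290:470]
    ims.append(cv2.resize(a,None,fx=2.2,fy=3,interpolation=cv2.INTER_CUBIC))
cv2.imwrite("pics/j.png",np.hstack(ims))
E
```

```text
time: 16.65
position: [606.8, -29.3, 126.9]
tool_rot: [0.878, 0.035, -0.477, 0.019]
ft_force: [0.2, -1.1, 1.2]
grip_width: 0.323
```

View pics/j.png

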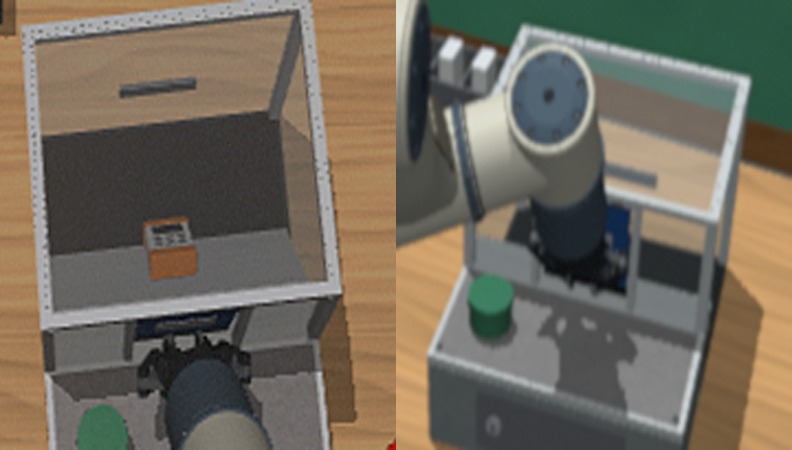

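The handset is down the chute at (170,250) and the flap now rests near the fingertips. I'll withdraw straight back.

```bash
python3 -m crank '[{"xyz":[-3,0,4],"dr":[0,0,0],"hand":-0.35},{"xyz":[-5,0,7],"dr":[0,0,0],"hand":-0.35},{"xyz":[-7,0,9],"dr":[0,-2,0],"hand":-0.35},{"xyz":[-8,0,10],"dr":[0,-3,0],"hand":-0.35},{"xyz":[-10,0,12],"dr":[0,-3,0],"hand":-0.35}]'; python3 - <<'E'
from h import *
rep()
E
python3 -m crank '[{"xyz":[-20,0,15],"dr":[0,-3,0],"hand":-0.35},{"xyz":[-30,0,15],"dr":[0,0,0],"hand":-0.35},{"xyz":[-40,0,15],"dr":[0,0,0],"hand":-0.35},{"xyz":[-40,0,15],"dr":[0,0,0],"hand":-0.35},{"xyz":[0,0,0],"dr":[0,0,0],"hand":-0.35}]'; python3 - <<'E'
from h import *
rep()
ims=[]
for n in("top","side"):
    c=r.capture(n)["color"][:,:,::-1]; cv2.imwrite(f"pics/end_{n}.png",c);a=c[90:280,280:460] if n=="top" else c[140:330,290:470]
    ims.append(cv2.resize(a,None,fx=2.2,fy=3,interpolation=cv2.INTER_CUBIC))
cv2.imwrite("pics/k.png",np.hstack(ims))
E
```

```text
time: 17.38
position: [552.9, -33.6, 133.5]
tool_rot: [0.842, 0.033, -0.538, 0.022]
ft_force: [0.4, -0.5, 0.3]
grip_width: 0.322
t 17.38 pos [552.9 -33.6 133.5] box [-51.   -1.  133.5] F [ 0.4 -0.5  0.3] grip 0.32 q [ 0.27  0.06 -0.54  0.16 -0.55  1.26]
tool axes in box [[0.42, -0.0, -0.91], [-0.0, -1.0, 0.0], [-0.91, 0.0, -0.42]]
rot left (tool rotvec deg) [-0.1  5.2 -0. ]
time: 18.0
position: [449.1, -42.0, 233.8]
tool_rot: [0.83, 0.033, -0.557, 0.022]
ft_force: [0.8, -1.3, 0.1]
grip_width: 0.324
t 18.0 pos [449.1 -42.  233.8] box [-155.2   -0.9  233.8] F [ 0.8 -1.3  0.1] grip 0.32 q [ 0.34 -0.22 -0.49  0.12 -0.93  1.26]
tool axes in box [[0.38, -0.0, -0.93], [0.0, -1.0, 0.0], [-0.93, -0.0, -0.38]]
rot left (tool rotvec deg) [-0.1  7.7  0. ]
```

View pics/k.png

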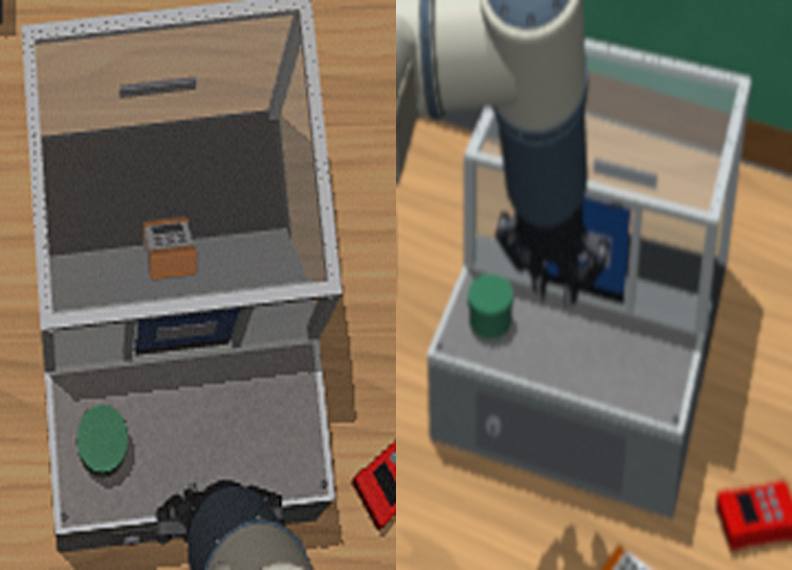

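View pics/end_top.png

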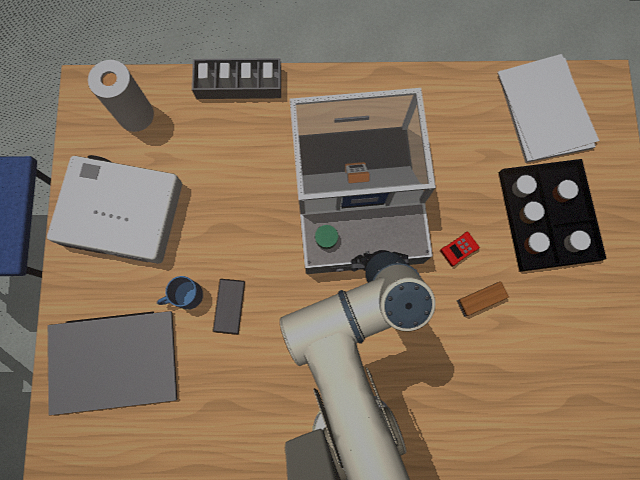

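```bash
python3 -m crank '[{"xyz":[0,0,0],"dr":[0,0,0],"hand":-0.35},{"xyz":[0,0,0],"dr":[0,0,0],"hand":-0.35},{"xyz":[0,0,0],"dr":[0,0,0],"hand":-0.35},{"xyz":[0,0,0],"dr":[0,0,0],"hand":-0.35},{"xyz":[0,0,0],"dr":[0,0,0],"hand":-0.35}]'; python3 - <<'E'
from h import *
c=r.capture("top")["color"];a=cv2.imread("pics/top0.png")[:,:,::-1];k=cv2.imread("pics/end_top.png")[:,:,::-1]
def blue(i):
    m=cv2.inRange(cv2.cvtColor(np.ascontiguousarray(i),cv2.COLOR_RGB2HSV),(105,110,30),(125,255,255))[180:230,330:410];return cv2.boundingRect(m),int((m>0).sum())
print("flap",blue(a),blue(c))
def dd(i,j,x0,y0,x1,y1):return np.abs(i[y0:y1,x0:x1].astype(int)-j[y0:y1,x0:x1]).mean().round(2)
print("flap diff",dd(a,c,338,190,395,210),"tin",dd(a,c,310,222,342,252),"red",dd(a,c,438,228,482,270),"eraser",dd(a,c,455,280,512,320),"phone/mug",dd(a,c,155,270,250,340),"ref",dd(a,c,200,60,280,100),"handset drift",dd(k,c,340,155,375,190))
d=np.abs(cv2.imread("pics/side0.png")[:,:,::-1][310:350,375:415].astype(int)-r.capture("side")["color"][310:350,375:415]).mean();print("small unit side diff",d)
rep()
E
```

```text
time: 18.73
position: [449.5, -41.9, 230.5]
tool_rot: [0.828, 0.033, -0.56, 0.022]
ft_force: [0.3, -0.3, -0.4]
grip_width: 0.323
flap ((12, 13, 47, 14), 160) ((12, 13, 47, 14), 163)
flap diff 3.63 tin 2.36 red 2.71 eraser 2.19 phone/mug 2.28 ref 2.59 handset drift 2.41
small unit side diff 19.731041666666666
t 18.82 pos [449.5 -41.9 230.6] box [-154.8   -0.9  230.6] F [-0.2  0.4 -0.8] grip 0.33 q [ 0.34 -0.21 -0.49  0.12 -0.93  1.26]
tool axes in box [[0.37, -0.0, -0.93], [-0.0, -1.0, 0.0], [-0.93, 0.0, -0.37]]
rot left (tool rotvec deg) [-0.1  8.1 -0.1]
```

View pics/end_side.png

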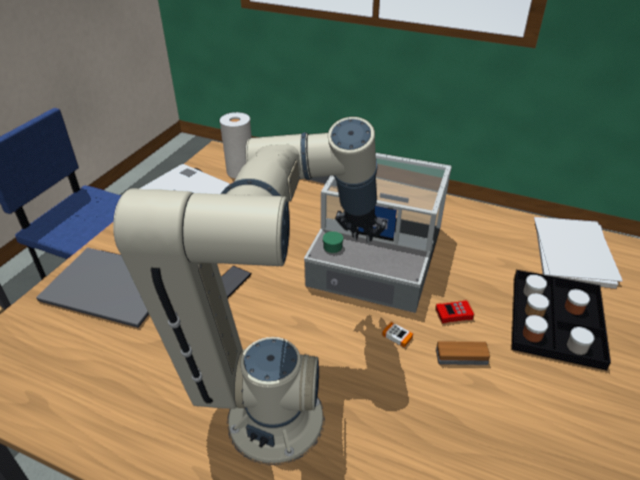

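The small unit is still at (398,334), where it started. The difference there comes from the arm's shadow. The arm is clear of everything and the flap hangs shut, so I'm handing in.

```bash
python3 -c "
from workcell import r
print(r.sign_off())"
```

```text
the job is handed in; nothing more can be done
None
```

The handset is in the returns box and the flap is shut. I slid it sideways along the ledge with closed fingers, then pushed it from behind at about 40 mm/s until it tipped over the sill. I then drew the fingers straight back out. I handed the job in at about 19 s of the 61 s allowed.

- **Handset:** it lies at the foot of the chute, its rear end apparently still leaning on the slope. It did not move over the last 0.7 s that I watched.
- **Flap:** its outline in the top view matches the starting picture (same bounding box, 160 against 163 blue pixels).
- **Tin, red unit, eraser, phone and mug:** no change in the top view beyond image noise.
- **Small orange unit:** the side-view comparison failed here (difference about 20, against about 2.5 for noise). The picture shows it where it was, with the arm's shadow over it.
- **Forces and joints:** wrist readings between moves stayed under about 5 N. Joint 5 came close to its limit once (-0.11 against -0.07), so I made the tool steeper before carrying on.

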